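# Lift the bare mirror into its cradle with the lifter

### The arm

A 6-joint arm with a two-finger parallel gripper is mounted at the origin on the work surface. World frame = base frame: x ahead of the robot, y to its left, z up, the work surface at z = 0. Lengths are in mm, angles in rad, forces in N, time in s.
With the tool pointing down it reaches from about 300 to 775 mm from the base axis. Payload 14.6 kg.
Tool frame: the origin (TCP) lies on the centre line of the jaws, within the pads' length; the fingertips stand 19 mm ahead of it and the grasp point (between the pads) is the TCP (bot.tip_reach is the distance from the TCP to the fingertips, in mm); y points along the fingers, x is the direction in which the jaws open and shut, and the axes are right-handed (so a half turn about y gives the same grasp; the last joint's range is limited). The gripper opens to 85 mm and grips with 20 to 120 N. Pads are 22 mm wide; open, the fingers measure 114 mm over their backs; the gripper's body (76 mm by 85 mm) begins 54 mm behind the grasp point. The pads swing forward as they close: fully open they stand 13 mm farther back than shut.
Start: joints at [1.064, 0.3, 1.521, -0, 1.321, -0.067], TCP at [234.163, 497.652, 250.281] pointing down, gripper open.
Joint ranges: [-3.03, 3.03], [-0.79, 2.21], [0.23, 2.52], [-1.04, 4.18], [0, 3.07], [-2.55, 2.55]. Speed limits (rad/s): [2.22, 2.22, 2.57, 3.14, 3.14, 3.14].

### API

Orientations are given as a unit quaternion [w, x, y, z].
In Python, from rig import bot gives the robot as it stands. Calls block until the motion is done:
- bot.move_to(position, orientation): joint-space move of the TCP to a pose.
- bot.servo_line(position, attitude=None, speed=150, until_force=None): straight line of the TCP; attitude=None keeps the orientation; speed is the mean speed in mm/s. With until_force (N) it stops when the force on the tool has changed by that much, and returns True; else False.
- bot.move_joints(angles): joint-space move.
- bot.move_gripper(opening, grip_force=None): finger opening in mm; grip_force is the grip in N (None keeps the last); returns when the fingers have stopped.
- bot.dwell(seconds).
- bot.ik(position, orientation): joint angles nearest the present ones, or None.
- bot.read_state(): the state.
- bot.read_camera(name): name is "side" or "top" or "wrist"; returns a dict with "image" (480x640x3 uint8, blue, green, red), "depth" (480x640 float32, mm along the optical axis (not along the pixel's ray), 0 where there is no reading), "fovy" (degrees; the focal length in pixels is half the picture's height over the tangent of half this angle, whatever the lens; pixels are square), "cx", "cy" (the principal point, pixels), "eye" and "attitude" of the camera in the world; the wrist camera has in their place "mount" (4x4, takes a point from camera to tool coordinates, whose origin is the TCP and whose axes are the tool frame's). Camera axes: x right, y down, z forward; pixel columns grow to the right and rows downward; lengths in mm; the calibration is good to about 2 mm. A picture is of the moment at which its call begins: read the wrist's pose just before it.
A pose or a line that the arm cannot do raises bot.MotionError and nothing moves.
- bot.finish_job(): hands the job in, once; it reports no verdict.
The state is a dict: "clock": time; "joint_positions": joint angles; "qvel": joint speeds; "effort": joint torques, N m; "ee_pos": TCP position; "tool_rot": TCP orientation; "ft_force": force on the tool from outside, world axes, zero at the start; "moment": the same for the moment, N m; "grip_width": finger opening in mm.
Only numpy, scipy, OpenCV 4.12 (cv2) and the standard library are available. Lean on these libraries where they do the work, as an engineer would, in place of code of your own. Each camera call takes 0.05 s, during which the arm holds its last target. There are 200 camera calls.

### The job

Take the steel lifter off the peg of its sloping rack, lay it flat on the bench and let go of it, so that you can take it again with a hold that suits pushing its blade. Slide the blade under the framed mirror, between the two low wooden rails, carry the mirror level on the blade without the gripper or arm ever touching it, and set it squarely in the middle of the metal cradle, flat on the two rails between the side lips. Then draw the blade out, lay the lifter flat on the open bench well clear of the mirror, and leave the crank and lamp sockets where they are.

Things in the scene. Friction and masses are not known exactly. Their poses are not given: they have to be found in the camera images.
- lifter: Steel spatula with a bridge handle, 200 mm long, 0.2 kg. Origin: underside, middle of the blade's rear edge. x points to the blade's tip, z up out of the blade to the handle. Blade: x 0 to 80 mm, 60 mm wide, 3 mm thick. It stands level on blade and eye plate. At the start it hangs flat against the rack's sloping face, eye up, blade down the slope towards the robot.
- lifter_grip (a point): Middle of the lifter's handle (lifter x -45, z 45 mm), axes as the lifter. The handle is a dark wooden bar along x, 92 mm long, 20 mm wide, 14 mm thick, 38 mm clear above the underside, on two upright straps 24 mm wide at lifter x -6..0 and -90..-84 mm.
- lifter_eye (a point): Centre of the hanging hole (18 mm wide, 21 mm long, lifter x -111 to -90) in the lifter's eye plate: 5 mm thick, 32 mm wide, lifter x -120 to -84 mm, level with the blade's underside.
- rack: Fixed wooden rack, its board sloping at 45 degrees, 90 mm wide. Origin: centre of its underside, on the bench. The board's face looks up and to the rack's -x; its foot is at x -85, z 12 mm, its upper edge at x 67, z 164 mm.
- rack_peg (a point): Tip of the steel peg, 9 mm thick, that stands 20 mm square out of the rack's face, 195 mm up the slope, through the lifter's eye. To unhook the lifter, move it at least 25 mm square off the face. Axes as the rack.
- mirror: Flat first-surface mirror in a dark steel frame, 90 mm (x) by 112 mm (y) by 8 mm thick, 0.25 kg, silver face up. Origin: centre of its underside; z up. At the start it lies across the two rails of the stand.
- stand: Fixed low stand: two wooden rails along x, each 120 mm long, 14 mm wide, 12 mm high, centred at y = +46 and -46 mm, so 78 mm free between them, open at both ends; a 1 mm mat lies under it. Origin: its centre, on the bench. The robot's side is -x.
- cradle: Fixed metal mirror cradle, open towards -x (the robot's side). Origin: its centre, on the bench. Base plate 110 by 146 by 4 mm; two aluminium rails along x, 100 mm long, tops 24 mm high, at y 41 to 59 mm on either side (82 mm free between); outer lips 30 mm high, inner faces at y +-62 mm; at +x a stop bar 34 mm high, inner face at x 55 mm.
- cradle_seat (a point): Centre of the cradle's seat, at rail-top height (24 mm above the bench); axes as the cradle. The mirror's origin belongs here, its x along the cradle's x (either way round).
- vise: Bystander: small fixed green bench vise holding an upright aluminium film carrier plate, 120 by 130 mm, 165 mm high. Origin: centre of its underside.
- crank: Bystander: brown bakelite crank handle lying loose, 105 mm long, 58 mm high. Origin: centre of its underside.
- socket_a: Bystander: white ceramic lamp socket, loose, 64 mm diameter, 62 mm high. Origin: centre of its underside.
- socket_b: Bystander: the other lamp socket, the same.
Mind the look-alikes: they are no part of the job. There is more than one size of the mirror; the job needs the middle-sized. There is more than one size of the cradle; the job needs the smaller.

How it is judged:
By the outcome, as a careful person would: the job done as asked, in the order asked, and still so for the second after the job is handed in, with the robot touching nothing.
It also fails if it takes over 67 s, if anything falls off the work surface, if the arm or the gripper's body presses on something with over 40 N, if the wrist force passes 120 N, or if a joint passes its speed limit or range.

## Working session

There is one attempt and no reset: what is moved stays moved. The work goes in short steps, each a Python script; the robot and the scene stay as the last script left them, time stands still between calls to the robot, and variables do not carry over. Pictures are saved under pics/ and viewed, about 8 in all and at most 12, crops included, and the job is handed in when it is done.

```bash
ls; mkdir -p pics
cat > h.py <<'E'
import numpy as np, cv2
from rig import bot
from scipy.spatial.transform import Rotation as R
def rot(q): return R.from_quat([q[1],q[2],q[3],q[0]]).as_matrix()
def quat(M):
    q=R.from_matrix(M).as_quat(); return [float(v) for v in (q[3],q[0],q[1],q[2])]
def cam(name):
    s=bot.read_state(); c=bot.read_camera(name)
    if 'mount' in c:
        T=np.eye(4); T[:3,:3]=rot(s['tool_rot']); T[:3,3]=s['ee_pos']; T=T@np.array(c['mount'])
        c['R'],c['t']=T[:3,:3],T[:3,3]
    else: 
        a=np.array(c['attitude']); c['R']=a if a.shape==(3,3) else rot(a); c['t']=np.array(c['eye'])
    c['f']=240/np.tan(np.radians(c['fovy'])/2)
    return c
def rays(c,uv):
    uv=np.atleast_2d(np.array(uv,float)); d=np.c_[(uv[:,0]-c['cx'])/c['f'],(uv[:,1]-c['cy'])/c['f'],np.ones(len(uv))]
    return d@c['R'].T
def onz(c,uv,z):
    d=rays(c,uv); return c['t']+d*((z-c['t'][2])/d[:,2])[:,None]
def cloud(c):
    v,u=np.mgrid[:480,:640]; d=rays(c,np.c_[u.ravel(),v.ravel()])
    return (c['t']+d*c['depth'].ravel()[:,None]).reshape(480,640,3)
E
python3 - <<'E'
from h import *
for n in ('top','side'):
    c=cam(n); cv2.imwrite(f'pics/{n}0.png',c['image']); print(n,c['fovy'],c['cx'],c['cy'],c['t'],c['R'].round(3).tolist())
    np.savez(f'{n}0.npz',**{k:c[k] for k in('image','depth','R','t','f','cx','cy')})
print(bot.read_state())
E
```

```text
pics
top 52.717971595457044 321.0158715707122 230.57231598273063 [ 501.12313356  108.86532973 1423.082688  ] [[0.009, -0.997, 0.074], [-1.0, -0.011, -0.021], [0.022, -0.074, -0.997]]
side 57.081994448910535 320.36080493638406 237.28713300613578 [ 297.11321198 -721.36976908 1174.14715189] [[0.952, -0.235, 0.198], [-0.307, -0.745, 0.591], [0.009, -0.624, -0.782]]
{'clock': 0.1, 'joint_positions': array([ 1.06437732e+00,  3.00414143e-01,  1.52154074e+00, -5.83039010e-06,
        1.32068874e+00, -6.65810273e-02]), 'qvel': array([ 0.00037649, -0.00138657, -0.00268389,  0.00208962, -0.00052199,
       -0.00027205]), 'effort': array([ 2.06439989e-03, -5.44373095e+01, -3.62371087e+01,  3.66910376e-05,
        2.93375844e-03, -3.72788776e-06]), 'ee_pos': array([234.08550166, 497.48283979, 249.76961059]), 'tool_rot': array([-0.59685295,  0.59721202,  0.37855733, -0.37920799]), 'ft_force': array([ 0.09441761,  0.26296547, -0.18653221]), 'moment': array([ 0.04062884,  0.03437023, -0.00644101]), 'grip_width': 85.38677378564222}
```

View pics/top0.png

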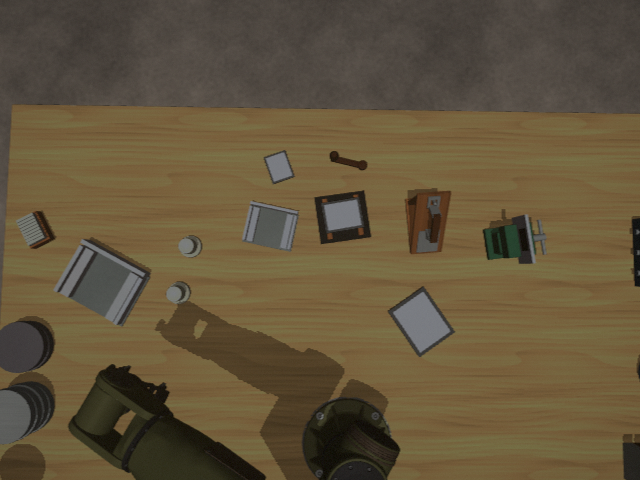

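View pics/side0.png

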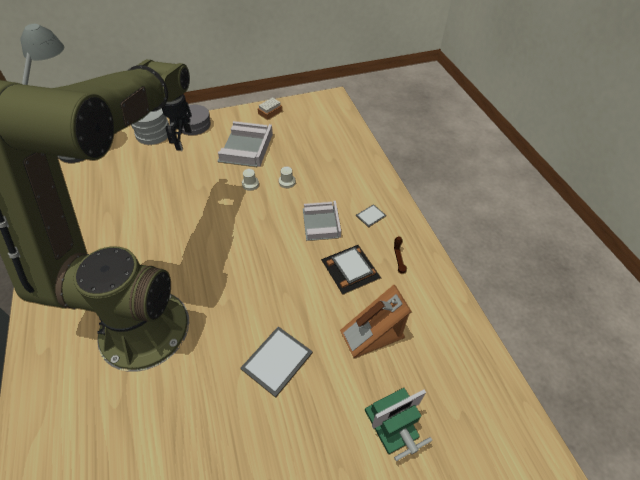

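Top view: rack with lifter (428,222), stand with middle mirror (343,215), small cradle (270,226), sockets (190,246) and (178,292), crank (348,160), vise (515,240). The other mirrors (421,322), (279,167) and the larger cradle (104,282) are look-alikes. I'll fix rough positions, then take close wrist views.

Run:
```python
from h import *
c=dict(np.load('top0.npz')); P=cloud(c)
for n,u,v in (('rackc',428,222),('handle',434,215),('eye',433,196),('bladeend',425,250),('mirror',343,215),('cradle',270,226),('sockA',190,246),('sockB',178,292),('crank',348,160),('vise',502,240),('plate',525,240),('bench',350,290)):
    print(n,P[v,u].round(1))
# wrist camera mount
w=cam('wrist'); print(w['mount'],w['fovy'],w['cx'],w['cy'])
def down(yaw): # tool y down; tool x dir = yaw
    x=np.array([np.cos(yaw),np.sin(yaw),0]);y=np.array([0,0,-1.]);return np.c_[x,y,np.cross(x,y)]
for p in ([480,60,300],[480,220,300],[460,-140,330]):
    for yaw in (0,np.pi/2,-np.pi/2,np.pi): 
        j=bot.ik(p,quat(down(yaw))); print(p,round(yaw,2),None if j is None else np.round(j,2))
print(rot(bot.read_state()['tool_rot']).round(2))
```

```text
rackc [ 627.4 -216.    91.9]
handle [ 638.5 -212.7  170.6]
eye [ 690.7 -214.1  156.3]
bladeend [ 552.2 -223.3   24. ]
mirror [651.   15.9  28.6]
cradle [618.4 228.2   7.5]
sockA [555.5 446.6  59. ]
sockB [427.1 476.5  57.1]
crank [815.9   1.2  14.7]
vise [ 580.  -424.9   84.7]
plate [ 577.1 -462.3  146.1]
bench [434.   -7.6   1.9]
[[ 9.99999502e-01 -9.39130115e-05  9.93364990e-04  1.17013827e-01]
 [-9.71630309e-04 -3.18142627e-01  9.48042365e-01 -1.23891733e+02]
 [ 2.26998234e-04 -9.48042858e-01 -3.18142560e-01  8.12328385e+01]
 [ 0.00000000e+00  0.00000000e+00  0.00000000e+00  1.00000000e+00]] 60.206651382401965 318.06952571746785 245.05099150053408
[480, 60, 300] 0 [ 0.05  0.11  1.63 -0.    1.4   0.05]
[480, 60, 300] 1.57 [ 0.05  0.11  1.63 -0.    1.4  -1.52]
[480, 60, 300] -1.57 [ 0.05  0.11  1.63 -0.    1.4   1.62]
[480, 60, 300] 3.14 None
[480, 220, 300] 0 [ 0.36  0.22  1.51 -0.    1.42  0.36]
[480, 220, 300] 1.57 [ 0.36  0.22  1.51 -0.    1.42 -1.21]
[480, 220, 300] -1.57 [ 0.36  0.22  1.51 -0.    1.42  1.93]
[480, 220, 300] 3.14 None
[460, -140, 330] 0 [-0.37  0.09  1.58 -0.    1.47 -0.37]
[460, -140, 330] 1.57 [-0.37  0.09  1.58 -0.    1.47 -1.94]
[460, -140, 330] -1.57 [-0.37  0.09  1.58 -0.    1.47  1.2 ]
[460, -140, 330] 3.14 None
[[ 0.43 -0.   -0.9 ]
 [ 0.9  -0.    0.43]
 [-0.   -1.    0.  ]]
```

```bash
cat >> h.py <<'E'
def down(yaw):
    x=np.array([np.cos(yaw),np.sin(yaw),0]);y=np.array([0,0,-1.]);return np.c_[x,y,np.cross(x,y)]
def save(c,n):
    cv2.imwrite(f'pics/{n}.png',c['image']); np.savez(f'{n}.npz',**{k:c[k] for k in('image','depth','R','t','f','cx','cy')})
E
python3 - <<'E'
from h import *
q=quat(down(np.pi/2))
bot.move_to([570,115,270],q); bot.dwell(.3); save(cam('wrist'),'w1')
bot.move_to([540,-200,310],q); bot.dwell(.3); save(cam('wrist'),'w2')
print(bot.read_state()['clock'])
a=cv2.imread('pics/w1.png');b=cv2.imread('pics/w2.png')
cv2.imwrite('pics/w12.png',cv2.resize(np.vstack([a,b]),(450,675))[:,:] if 0 else cv2.resize(np.hstack([a,b]),(800,300)))
E
```

```text
3.9167
```

View pics/w1.png

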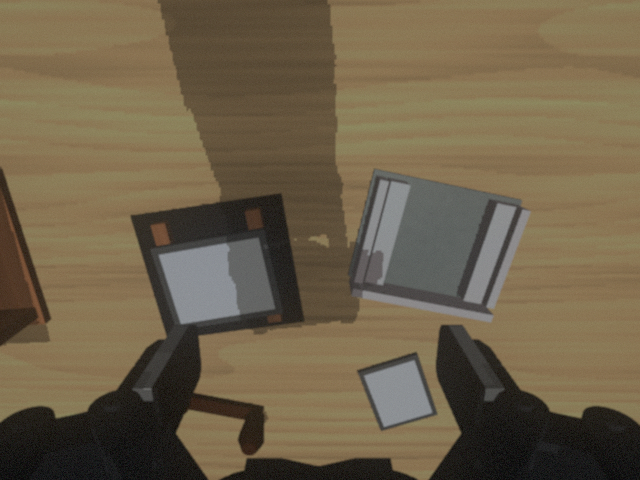

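View pics/w2.png

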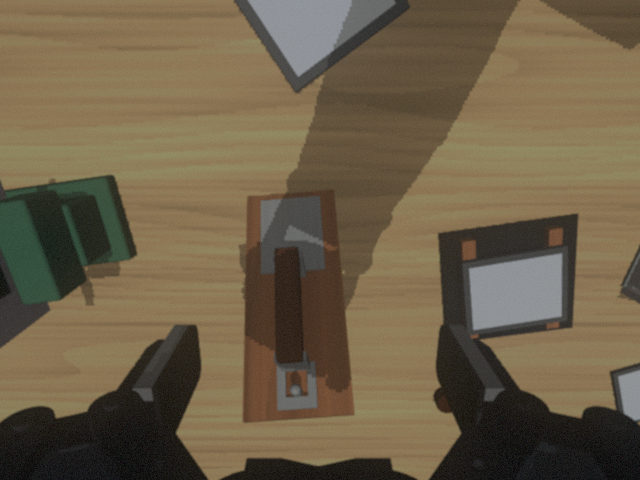

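w1: mirror outer corners ≈(154,250),(265,233),(279,319); cradle base front edge (374,169)-(522,200), stop bar at the far side (350,294)-(493,321). w2: blade (262,197)-(325,270), handle (277..303, 248..362), eye/peg (296,385); mirror fully visible (464..570, 247..338). Now the numbers.

Run:
```python
from h import *
w1=dict(np.load('w1.npz'));w2=dict(np.load('w2.npz'))
P1,P2=cloud(w1),cloud(w2)
def comp(mask,u,v):
    n,l=cv2.connectedComponents(mask.astype(np.uint8)); return l==l[v,u]
def rect(c,m,z,lab):
    k,_=cv2.findContours(m.astype(np.uint8),cv2.RETR_EXTERNAL,cv2.CHAIN_APPROX_NONE)
    k=max(k,key=cv2.contourArea)[:,0]; p=onz(c,k,z)[:,:2].astype(np.float32)
    r=cv2.minAreaRect(p); print(lab,np.round(r[0],1),np.round(r[1],1),'ang',round(r[2],2)); return r
def stats(a): return np.percentile(a,[5,50,95]).round(1)
g1=w1['image'].astype(int);g2=w2['image'].astype(int)
def grey(g,lo,hi): return (g.min(2)>lo)&(g.max(2)<hi)&(g.max(2)-g.min(2)<45)
for c,g,P,u,v,l in ((w2,g2,P2,515,290,'w2'),(w1,g1,P1,190,290,'w1')):
    print(l,'silver px',g[v,u])
    m=comp(grey(g,95,256),u,v); rect(c,m,20,l+' silver'); print(stats(P[m][:,2]),'bench z',np.median(P[120:150,20:60,2]))
    m=comp(g.max(2)<62,(447 if l=='w2' else 143),(300 if l=='w2' else 240)); rect(c,m,1,l+' mat(dark)')
# cradle
roi=np.zeros((480,640),bool);roi[150:330,340:540]=1
for lo,hi,l in ((18,27,'rails'),(27.5,32,'lips'),(32,40,'stop'),(2,8,'base')):
    m=roi&(P1[...,2]>lo)&(P1[...,2]<hi); p=P1[m][:,:2].astype(np.float32)
    print(l,m.sum(),[np.round(x,1) for x in cv2.minAreaRect(p)])
# rack plane
hsv=cv2.cvtColor(w2['image'],cv2.COLOR_BGR2HSV)
roi=np.zeros((480,640),bool);roi[205:405,250:340]=1
p=P2[300:400,252:268].reshape(-1,3); q=P2[290:400,325:338].reshape(-1,3); p=np.vstack([p,q]); p=p[p[:,2]>0]
c0=np.median(p,0); n=np.linalg.svd(p-p.mean(0))[2][2]; n*=np.sign(n[2]); print('rack n',n.round(3),'tilt',np.degrees(np.arccos(n[2])),'yaw',np.degrees(np.arctan2(-n[1],-n[0])),p.mean(0),'res',((p-p.mean(0))@n).std())
m0=p.mean(0); h=(P2-m0)@n
hm=np.zeros_like(roi);hm[240:370,268:312]=1; hm&=(h>44)&(h<60)
H=P2[hm]; print('handle',hm.sum(),H.mean(0),'h',stats(h[hm]))
d=np.linalg.svd(H-H.mean(0))[2][0]; print('axis',d.round(3)); s=(H-H.mean(0))@d; print('len',np.percentile(s,[0.5,99.5]),'mid',(H.mean(0)+d*np.percentile(s,[.5,99.5]).mean()))
k=np.argwhere(hm); print('px',k.min(0),k.max(0))
bm=np.zeros_like(roi);bm[198:245,255:330]=1; print('blade h',stats(h[205:240,270:310]))
print('peg h', h[388:395,292:300].round(0).max())
```

```text
w2 silver px [149 144 142]
w2 silver [652.8  17.8] [77.4 99.5] ang 10.13
[19.9 21.2 22.5] bench z 0.25097938503526507
w2 mat(dark) [759.3  85.4] [379.3 284.4] ang 3.37
w1 silver px [150 146 141]
w1 silver [652.9  16.4] [77.2 97.7] ang 10.24
[19.7 20.9 22.1] bench z 0.2571398989370266
w1 mat(dark) [784.8 -49.8] [261.2 499.5] ang 52.74
rails 5484 [array([618.6, 227.2]), array([140.3, 112.1]), np.float64(78.5)]
lips 2215 [array([619.3, 227.9]), array([141.4, 112.4]), np.float64(78.3)]
stop 1305 [array([620. , 227.3]), array([140.2, 113.3]), np.float64(78.1)]
base 10028 [array([621.7, 242.6]), array([188.8, 211.3]), np.float64(0.6)]
rack n [-0.808 -0.119  0.578] tilt 54.718447075621434 yaw 8.350915521617733 [ 654.4881306  -220.49554049  124.67255642] res 16.71015400899581
handle 2751 [ 605.95080319 -221.90789191  147.91937658] h [46.8 52.7 59.2]
axis [0.692 0.038 0.721]
len [-49.85806935  39.19754065] mid [ 602.26462884 -222.10900531  144.07445914]
px [249 273] [361 302]
blade h [19.  22.4 25.8]
peg h 15.0
```

Run:
```python
from h import *
w1=dict(np.load('w1.npz'));w2=dict(np.load('w2.npz'))
P1,P2=cloud(w1),cloud(w2)
m=np.zeros((480,640),np.uint8); cv2.fillPoly(m,[np.array([[251,282],[272,282],[272,360],[250,412]]),np.array([[308,280],[338,280],[348,408],[322,408]])],1)
p=P2[m>0]
for _ in range(15):
    o=p.mean(0); n=np.linalg.svd(p-o,full_matrices=False)[2][2]; n*=np.sign(n[2]); r=(p-o)@n
    k=np.abs(r)<max(2.5,1.5*np.median(np.abs(r))); p=p[k]
print('n',n.round(3),'tilt',np.degrees(np.arccos(n[2])).round(1),'yaw',np.degrees(np.arctan2(-n[1],-n[0])).round(1),'o',o.round(1),len(p),r.std())
n0=n; h=(P2-o)@n
# edge lines via ray-plane with fitted plane
def onpl(c,uv,n,o): d=rays(c,uv); return c['t']+d*(((o-c['t'])@n)/(d@n))[:,None]
E=onpl(w2,[[248,197],[244,421],[333,190],[354,413]],n,o); print('rack corners',E.round(1).tolist())
for a,b in((0,1),(2,3)): v=E[b]-E[a]; print('edge yaw',np.degrees(np.arctan2(v[1],v[0])),'len',np.linalg.norm(v))
for h0 in(20,40,48): 
  hm=np.zeros((480,640),bool);hm[240:370,262:318]=1; hm&=(h>h0)&(h<62)
  if hm.sum()<50: continue
  H=P2[hm];a=np.argwhere(hm);print(h0,hm.sum(),a.min(0),a.max(0),H.mean(0).round(1),'h',np.percentile(h[hm],[5,50,95]).round(1))
top=np.percentile(h[255:355,283:296],50);print('handle top h',top)
# handle top corners
hc=onpl(w2,[[277,248],[299,248],[303,362],[277,362]],n,o+n*52); print('handle c',hc.round(1).tolist(),hc.mean(0))
print('h blade,eye',np.median(h[205:240,270:310]),np.median(h[400:406,285:310]))
be=onpl(w2,[[262,197],[320,194],[325,268],[260,274]],n,o+n*3); print('blade',be.round(1).tolist())
ey=onpl(w2,[[286,371],[307,371],[307,394],[286,394]],n,o+n*5); print('eye',ey.round(1).tolist())
mat=onz(w2,[[439,233],[577,214],[574,327],[447,341]],1); print('mat w2',mat[:,:2].round(1).tolist(),mat.mean(0))
mat=onz(w1,[[132,215],[281,194],[302,322],[170,336]],1); print('mat w1',mat[:,:2].round(1).tolist())
rl=onz(w2,[[469,242],[556,229]],12); print('rail ends w2',rl[:,:2].round(1).tolist())
cr=onz(w1,[[374,169],[522,200]],4); print('cradle front',cr[:,:2].round(1).tolist())
st=onz(w1,[[350,294],[493,321]],34); print('stop back',st[:,:2].round(1).tolist())
cv2.imwrite('pics/cr.png',cv2.resize(np.hstack([w1['image'][150:340,340:540],w1['image'][180:350,120:320][:190] if 0 else cv2.copyMakeBorder(w1['image'][180:350,120:320],0,20,0,0,cv2.BORDER_CONSTANT)]),(800,380),interpolation=cv2.INTER_CUBIC))
```

```text
n [-0.71  -0.063  0.701] tilt 45.5 yaw 5.1 o [ 645.6 -215.5  115.1] 4448 0.7258435978503198
rack corners [[548.4, -271.7, 11.7], [698.2, -258.4, 164.4], [540.9, -183.8, 12.1], [690.3, -170.6, 164.4]]
edge yaw 5.071525518406339 len 214.3460050788868
edge yaw 5.072080239907456 len 213.8067614841305
20 3352 [247 273] [367 308] [ 606.2 -221.8  146.1] h [36.5 51.8 53.1]
40 3159 [247 273] [363 306] [ 604.5 -222.1  146.2] h [46.2 51.9 53.1]
48 2925 [247 275] [361 303] [ 603.7 -222.5  146. ] h [50.5 52.  53.2]
handle top h 52.047990741625426
handle c [[570.0, -233.1, 111.2], [569.6, -214.9, 112.4], [633.9, -210.0, 177.9], [634.6, -228.9, 176.9]] [ 602.00884442 -221.71877772  144.57377496]
h blade,eye 3.711105082240106 4.653857493487928
blade [[547.4, -256.6, 16.3], [543.9, -197.2, 18.1], [601.4, -192.7, 76.7], [607.3, -253.2, 77.2]]
eye [[666.7, -225.6, 142.6], [666.0, -208.2, 143.5], [678.6, -208.0, 156.3], [679.3, -225.0, 155.5]]
mat w2 [[590.4, -67.0], [568.9, 79.6], [706.3, 103.6], [725.4, -44.7]] [647.74696348  17.87057236   1.        ]
mat w1 [[589.8, -66.2], [569.0, 79.9], [707.4, 98.5], [724.5, -44.4]]
rail ends w2 [[597.1, -37.2], [582.5, 53.5]]
cradle front [[544.6, 167.9], [574.0, 311.1]]
stop back [[658.9, 146.1], [687.9, 286.7]]
```

View pics/cr.png

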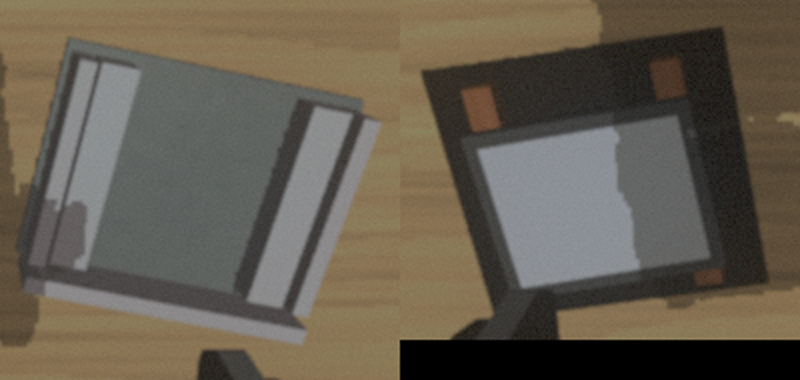

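Everything agrees with the given sizes: rack tilt 45.5°, yaw 5.1°, edge length 214; cradle front 146; rail spacing 92. Lifter next: grip, unhook, lay down in line with the stand.

```bash
cat >> h.py <<'E'
# tool rotation from lifter axes: tool x=lifter y, tool y=-lifter z, tool z=-lifter x
def tq(Lx,Lz):
    Lx=Lx/np.linalg.norm(Lx); Ly=np.cross(Lz,Lx); Ly/=np.linalg.norm(Ly); Lz=np.cross(Lx,Ly)
    return quat(np.c_[Ly,-Lz,-Lx])
def flat(deg): a=np.radians(deg); return tq(np.array([np.cos(a),np.sin(a),0]),np.array([0,0,1.]))
def dirv(deg): a=np.radians(deg); return np.array([np.cos(a),np.sin(a),0])
MIR=np.array([652.9,17.1,0]); YS=9.5
CR=np.array([613.2,228.4,0]); YC=-11.6
a=np.radians(5.07); N=np.array([-np.cos(a),-np.sin(a),1])/2**.5; D=np.array([-np.cos(a),-np.sin(a),-1])/2**.5
G=np.array([607.0,-221.5,139.7])
E
python3 - <<'E'
from h import *
q=tq(D,N)
print(bot.ik(G+N*90,q),bot.ik(G,q))
bot.move_gripper(55)
bot.move_to(G+N*90,q); bot.servo_line(G,speed=100)
bot.dwell(.15); save(cam('side'),'s1')
bot.move_gripper(10,80); s=bot.read_state(); print(s['grip_width'],s['ft_force'],s['ee_pos'],s['clock'])
c=cam('side'); uv=None
d=(G-c['t'])@c['R']; u,v=d[0]/d[2]*c['f']+c['cx'],d[1]/d[2]*c['f']+c['cy']; u,v=int(u),int(v); print(u,v)
cv2.imwrite('pics/s2.png',cv2.resize(c['image'][v-70:v+70,u-90:u+90],(720,560)))
E
```

```text
[-0.64094963  0.22485486  1.90414793  0.97348818  0.60642606  0.12778261] [-0.55657581  0.43041082  1.80241335  1.1112479   0.49423833  0.02316657]
18.92226693775365 [-4.35308275 -1.25597481  3.99980262] [ 606.94030519 -221.64048823  139.86091383] 7.825
370 312
```

View pics/s2.png

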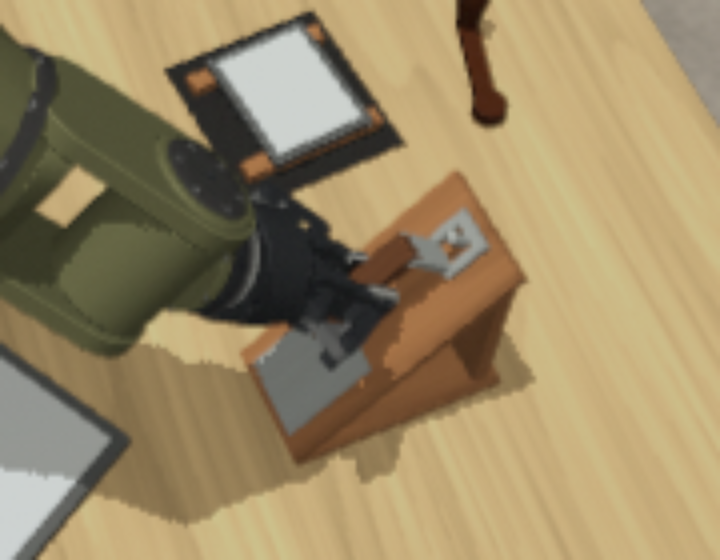

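The fingers hold the handle's middle (18.9 mm wide). The eye is still over the peg, upper right of the crop. Now unhook and lay it down.

Run:
```python
from h import *
bot.servo_line(G+N*60,speed=80); s=bot.read_state(); print(s['grip_width'],s['ft_force'])
d=dirv(YS); g=MIR-d*(190+45)
j=bot.ik([g[0],g[1],230],flat(YS)); print(np.round(j,2))
bot.servo_line([500,-160,290],speed=250)
bot.move_to([g[0],g[1],230],flat(YS))
bot.servo_line([g[0],g[1],60],speed=150); bot.dwell(.2)
hit=bot.servo_line([g[0],g[1],40],speed=20,until_force=4); s=bot.read_state()
print(hit,s['ee_pos'],s['ft_force'],s['grip_width'],s['clock'])
c=cam('side'); p=np.array([g[0],g[1],40]); dd=(p-c['t'])@c['R']; u,v=int(dd[0]/dd[2]*c['f']+c['cx']),int(dd[1]/dd[2]*c['f']+c['cy']); print(u,v)
cv2.imwrite('pics/s3.png',cv2.resize(c['image'][v-70:v+70,u-70:u+110],(720,560)))
```

```text
18.375696036595343 [ 0.48217215 -0.54647062 -2.52127826]
[-0.14  0.03  1.89 -0.    1.23 -1.87]
True [421.07500723 -21.57884727  44.70936362] [-2.46583763  0.59474578  8.69324588] 18.637680239491015 13.7167
284 289
```

View pics/s3.png

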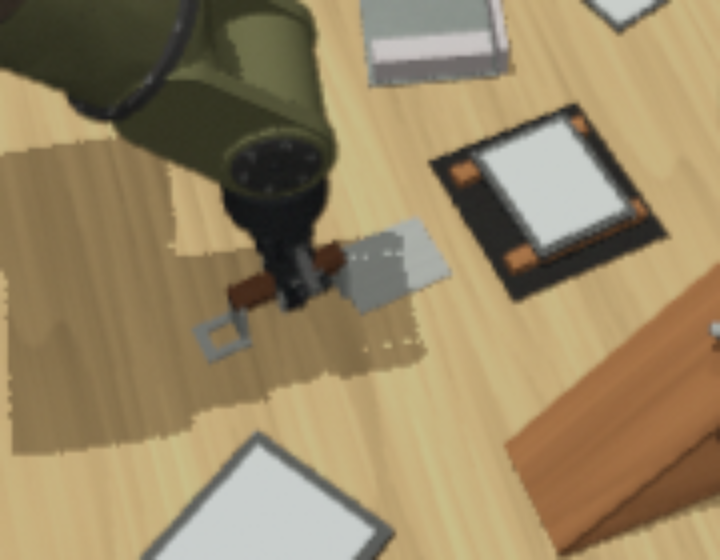

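Lifter lies level on the bench, blade towards the stand, TCP at z 44.7 as predicted. Release and look from above.

Run:
```python
from h import *
d=dirv(YS); g=MIR-d*235
bot.move_gripper(60); bot.dwell(.2); print(bot.read_state()['ft_force'])
bot.servo_line([g[0],g[1],150],speed=250)
p=g+d*95; bot.move_to([p[0],p[1],230],flat(YS)); bot.dwell(.3)
save(cam('wrist'),'w3'); print(bot.read_state()['clock'])
```

```text
[-0.21200045 -0.73075902  0.29557754]
15.9333
```

View pics/w3.png

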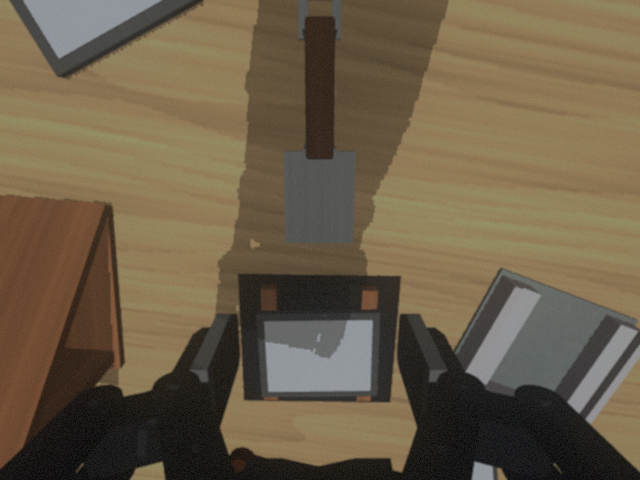

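w3: blade (284,152)-(353,150) to (286,243)-(354,241), well in line. The mirror silver spans (263..378, 313..395) and the front rail ends are at (269,290) and (370,290).

Run:
```python
from h import *
c=dict(np.load('w3.npz')); d=dirv(YS); e=dirv(YS+90); g=MIR-d*235
def loc(p): p=np.atleast_2d(p)-g; return np.c_[p@d,p@e].round(1)   # relative to grip, stand-line frame
print('blade tip',loc(onz(c,[[286,243],[354,241]],3)).tolist(),'rear',loc(onz(c,[[284,152],[353,150]],3)).tolist())
print('handle top',loc(onz(c,[[306,17],[335,17],[334,158],[306,158]],52)).tolist())
im=c['image'].astype(int); m=((im.min(2)>70)&(im.max(2)-im.min(2)<40)).astype(np.uint8); m[:,:255]=0;m[:300]=0;m[402:]=0;m[:,388:]=0
m=cv2.morphologyEx(m,cv2.MORPH_CLOSE,np.ones((15,15)))
n,l,st,_=cv2.connectedComponentsWithStats(m); i=1+st[1:,4].argmax(); print(st[i])
k,_=cv2.findContours((l==i).astype(np.uint8),0,1); k=k[0][:,0]; r=cv2.minAreaRect(onz(c,k,20)[:,:2].astype(np.float32)); print('mirror',r, loc(np.array([*r[0],0])))
print('rails',loc(onz(c,[[261,287],[277,287],[363,289],[379,289]],12)).tolist(), loc(onz(c,[[265,401],[284,400],[356,401],[371,401]],12)).tolist(),'mat',loc(onz(c,[[239,274],[400,277],[391,402],[244,401]],1)).tolist())
print('cradle front',onz(c,[[503,268],[638,320]],4).round(1).tolist())
cv2.imwrite('pics/c3.png',cv2.resize(c['image'][130:410,230:410],None,fx=3,fy=2,interpolation=cv2.INTER_CUBIC))
```

```text
blade tip [[128.8, -28.6], [126.9, 32.0]] rear [[49.2, -28.3], [47.6, 29.0]]
handle top [[-41.6, -7.8], [-41.6, 11.0], [48.4, 11.4], [48.4, -8.7]]
[ 261  319  117   83 8619]
mirror ((658.2274169921875, 18.60802459716797), (88.88654327392578, 108.44837951660156), 10.70930290222168) [[240.5   0.6]]
rails [[167.5, -51.4], [167.5, -37.0], [169.5, 40.5], [169.5, 55.0]] [[291.4, -52.8], [290.2, -33.9], [291.4, 37.8], [291.5, 52.7]] mat [[159.4, -72.7], [162.5, 75.5], [301.7, 75.0], [300.3, -76.1]]
cradle front [[543.7, 169.0, 4.0], [573.7, 311.5, 4.0]]
```

View pics/c3.png

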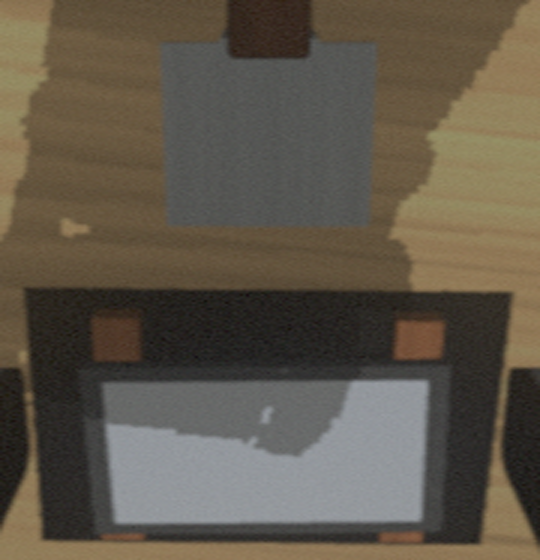

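Run:
```python
from h import *
c=dict(np.load('w3.npz')); d=dirv(YS); e=dirv(YS+90); g=MIR-d*235
def loc(p): p=np.atleast_2d(p)-g; return np.c_[p@d,p@e].round(1)
for n,k,z in (('silver',[[101,381],[431,379],[423,520],[113,523]],20),('frame',[[80,368],[451,365],[440,528],[95,533]],20)):
    k=np.array(k)/[3,2]+[230,130]; L=loc(onz(c,k,z)); print(n,L.tolist(),L.mean(0))
```

```text
silver [[197.0, -49.2], [196.0, 50.3], [272.2, 50.9], [273.8, -48.6]] [234.75   0.85]
frame [[190.4, -55.2], [189.0, 55.9], [276.8, 56.6], [279.6, -54.6]] [233.95    0.675]
```

Mirror re-measured 234.5 mm ahead of the grip point and 0.8 mm left (prediction 235 and 0). Lifter origin is at 48.4, so I'll grip 3.4 mm behind mid-handle and advance 137 mm.

```bash
cat >> h.py <<'E'
d0=dirv(YS); e0=dirv(YS+90); g0=MIR-d0*235; X=48.4
def P(b,z): return [float(b[0]),float(b[1]),float(z)]
E
python3 - <<'E'
from h import *
q=flat(YS)
bot.move_to(P(g0,130),q); bot.servo_line(P(g0,45),speed=150)
bot.move_gripper(10,100); s=bot.read_state(); print('grip',s['grip_width'],s['ft_force'])
bot.servo_line(P(g0,49.5),speed=30)
b=g0+e0*.8; bot.servo_line(P(b+d0*30,49.5),speed=80)
bot.dwell(.2); s=bot.read_state(); print('z',s['ee_pos'],s['ft_force'])
hit=bot.servo_line(P(b+d0*137,49.5),speed=60,until_force=5)
bot.dwell(.2); s=bot.read_state(); print(hit,((s['ee_pos']-g0)@d0).round(1),s['ee_pos'],s['ft_force'],s['clock'])
c=cam('side'); p=np.array(P(MIR-d0*40,20)); dd=(p-c['t'])@c['R']; u,v=int(dd[0]/dd[2]*c['f']+c['cx']),int(dd[1]/dd[2]*c['f']+c['cy'])
cv2.imwrite('pics/s4.png',cv2.resize(c['image'][v-60:v+60,u-80:u+80],(720,540),interpolation=cv2.INTER_CUBIC))
E
```

```text
grip 18.234690894511868 [-2.61310841  2.29677445  8.94431361]
z [450.22359085 -15.99136136  49.45447058] [-0.21648753  0.74488566 -2.23940522]
False 136.9 [556.05933053   1.6976602   49.55176692] [-0.18566669 -0.91708402 -2.26906223] 20.8667
```

View pics/s4.png

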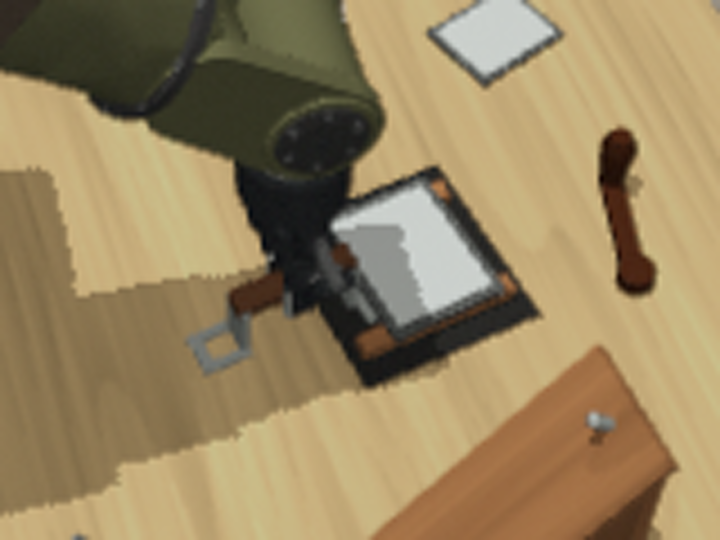

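The blade went in under the mirror without contact (wrist load is only the lifter's 2.2 N). Lift and carry.

Run:
```python
from h import *
b=g0+e0*.8+d0*137
bot.servo_line(P(b,61),speed=20); bot.dwell(.1); s=bot.read_state(); print(s['ft_force'],s['moment'].round(2))
bot.servo_line(P(b,125),speed=50); bot.dwell(.1); s=bot.read_state(); print(s['ft_force'],s['moment'].round(2))
# mirror in lifter frame: x = 234.5-137-48.4 = 49.1 -> 97.5 ahead of TCP, yaw ~ +0.8
y=YC-.8; d=dirv(y); t=CR-d*97.5
print(bot.ik(P(t,125),flat(y)))
bot.servo_line(P(t,125),attitude=flat(y),speed=60)
bot.dwell(.3); s=bot.read_state(); print(s['ee_pos'],t,s['ft_force'],s['moment'].round(2),s['clock'])
ims=[]
for n in('top','side'):
    c=cam(n); save(c,n+'5'); p=np.array(P(CR-d*30,60)); dd=(p-c['t'])@c['R']; u,v=int(dd[0]/dd[2]*c['f']+c['cx']),int(dd[1]/dd[2]*c['f']+c['cy'])
    ims.append(cv2.resize(c['image'][v-50:v+50,u-50:u+50],(400,400),interpolation=cv2.INTER_CUBIC)); print(n,u-50,v-50)
cv2.imwrite('pics/s5.png',np.hstack(ims))
```

```text
[-0.67849275  0.59918016 -4.53538615] [-0.01  0.24  0.04]
[-0.47674539  0.25397188 -4.57977081] [0.01 0.22 0.01]
[ 3.84921246e-01  4.84348035e-01  1.57409510e+00 -4.44089210e-16
  1.08314952e+00 -9.69454253e-01]
[517.9835918  249.32124391 125.00289749] [517.97445286 249.3366944    0.        ] [ 0.12732235 -0.02456045 -4.3701448 ] [ 0.05  0.22 -0.  ] 27.9
top 215 186
side 261 162
```

View pics/s5.png

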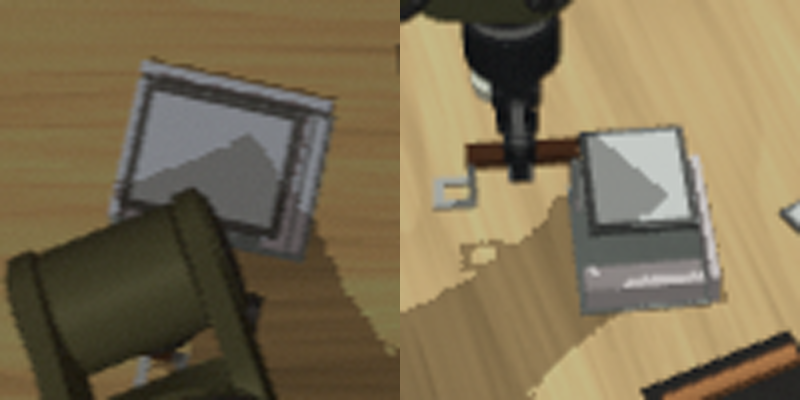

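The mirror is level on the blade above the cradle. I'll check its position numerically from both views.

Run:
```python
from h import *
t=dict(np.load('top5.npz'));s=dict(np.load('side5.npz'))
k=np.array([[583,134],[682,128],[695,225],[593,231]])-[400,0]; p=onz(s,k/4+[261,162],91); print('side mirror',p[:,:2].round(1).tolist(),p.mean(0).round(1))
k=np.array([[147,80],[307,112],[283,240]]); p=onz(t,k/4+[215,186],91); print('top mirror',p[:,:2].round(1).tolist(),((p[0]+p[2])/2).round(1)); v=p[1]-p[0];print(np.degrees(np.arctan2(v[1],v[0]))+180-90)
k=np.array([[145,60],[333,100]]); p=onz(t,k/4+[215,186],34); print('top stop',p[:,:2].round(1).tolist(),(p.mean(0)-61*dirv(YC)).round(1))
for c,n in((t,'top'),(s,'side')):
    Pc=cloud(c); m=(Pc[...,2]>80)&(Pc[...,2]<100)&(np.linalg.norm(Pc[...,:2]-CR[:2],axis=-1)<75)
    q=Pc[m]; r=cv2.minAreaRect(q[:,:2].astype(np.float32)); A=np.c_[q[:,:2]-CR[:2],np.ones(len(q))]; print(n,m.sum(),[np.round(x,1) for x in r],'plane',np.linalg.lstsq(A,q[:,2],rcond=None)[0].round(3))
```

```text
side mirror [[583.4, 284.9], [665.9, 266.4], [640.6, 159.5], [559.6, 178.3]] [612.4 222.2  91. ]
top mirror [[666.3, 272.4], [645.4, 161.8], [556.9, 177.1]] [611.6 224.7  91. ]
-10.7062937496666
top stop [[687.9, 281.1], [660.5, 145.5]] [614.4 225.6  34. ]
top 1232 [array([611.2, 227.4]), array([112.3,  94.9]), np.float64(78.0)] plane [-3.0000e-03  6.0000e-03  8.9592e+01]
side 728 [array([606.6, 227.4]), array([119.3, 100.5]), np.float64(78.7)] plane [-1.000e-03  9.000e-03  9.017e+01]
```

Run:
```python
from h import *
y=YC-.8; d=dirv(y); t=CR-d*96
bot.servo_line(P(t,78),speed=40); bot.dwell(.1); print(bot.read_state()['ft_force'])
bot.servo_line(P(t,62),speed=15); bot.dwell(.2); s=bot.read_state(); print(s['ft_force'],s['moment'].round(2),s['clock'])
if s['ft_force'][2]>-3.2:
    bot.servo_line(P(t,57),speed=20)
    hit=bot.servo_line(P(t-d*150,57),speed=60,until_force=5); s=bot.read_state(); print(hit,s['ee_pos'],s['ft_force'],s['clock'])
c=cam('side'); save(c,'side6'); cv2.imwrite('pics/s6.png',cv2.resize(c['image'][150:290,220:400],(720,560),interpolation=cv2.INTER_CUBIC))
```

```text
[-0.12428632 -0.12209145 -4.0249022 ]
[ 0.66018256  0.53549493 -1.5773021 ] [ 0.01  0.   -0.03] 30.8417
False [373.04640897 281.20321117  56.99116159] [ 0.33999861  0.20418864 -2.26990487] 33.8917
```

View pics/s6.png

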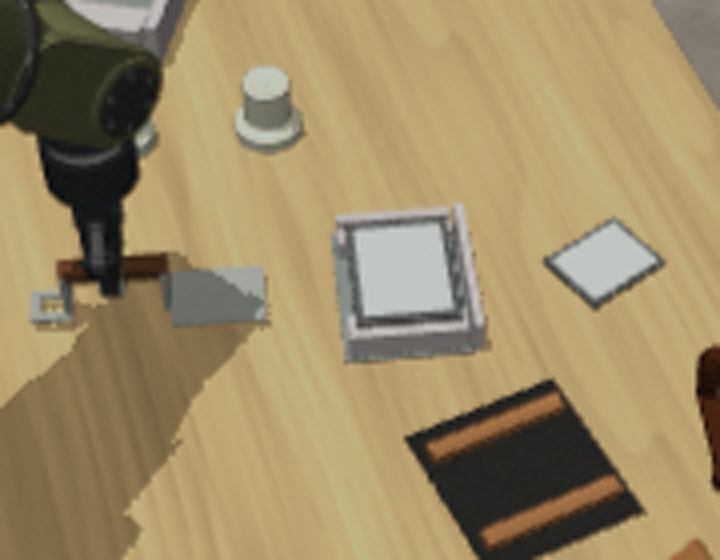

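The mirror sits in the cradle on the rails. I'll lay the lifter at (335,150) on open bench, then check the seat close up.

Run:
```python
from h import *
t=np.array([335,150,0]); q=flat(0)
bot.servo_line(P(bot.read_state()['ee_pos'],90),speed=100)
bot.servo_line(P(t,90),attitude=q,speed=100)
bot.servo_line(P(t,52),speed=80); bot.dwell(.2)
hit=bot.servo_line(P(t,41),speed=15,until_force=4); s=bot.read_state(); print(hit,s['ee_pos'],s['ft_force'])
bot.move_gripper(60); bot.dwell(.2); bot.servo_line(P(t,150),speed=200)
q=flat(YC); p=CR-dirv(YC)*85; bot.move_to(P(p,230),q); bot.dwell(.3); c=cam('wrist'); save(c,'w7'); print(bot.read_state()['clock'])
```

```text
True [335.04602359 150.11134554  45.7864335 ] [-0.65291353  0.76454985  7.3454833 ]
39.8833
```

View pics/w7.png

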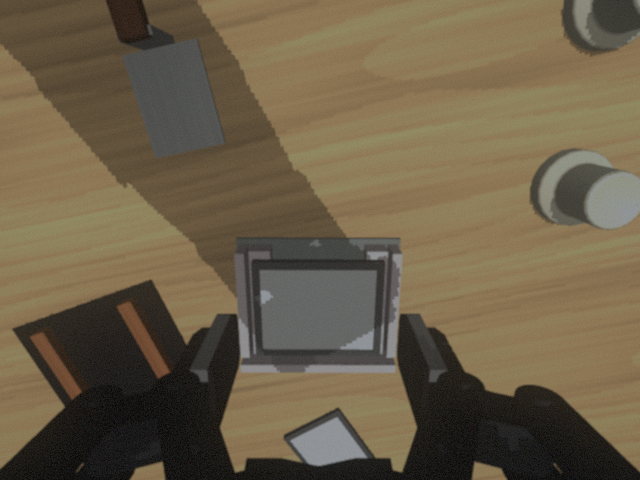

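Mirror is between the lips: frame about (251,261)-(385,261) to (256,355)-(382,356). Front edge of the base is (236,238)-(400,238), stop bar at rows 358-372. The lifter lies flat and apart. Numeric check without further pictures.

Run:
```python
from h import *
c=dict(np.load('w7.npz')); d,e=dirv(YC),dirv(YC+90)
def loc(p): p=np.atleast_2d(p)-CR; return np.c_[p@d,p@e,p[:,2]].round(1)
a=loc(onz(c,[[251,261],[385,261],[382,356],[256,355]],32)); print('frame',a[:,:2].tolist(),a.mean(0))
b=loc(onz(c,[[236,238],[400,238]],4)); print('base front',b.tolist())
print('stop far top',loc(onz(c,[[243,372],[395,372]],34)).tolist(),'lips outer top',loc(onz(c,[[236,252],[401,252]],30)).tolist())
Q=cloud(c)[268:345,268:372].reshape(-1,3); A=np.c_[(Q-CR)@d,(Q-CR)@e,np.ones(len(Q))]; print('plane',np.linalg.lstsq(A,Q[:,2],rcond=None)[0].round(4))
g=cv2.cvtColor(c['image'],cv2.COLOR_BGR2GRAY); print('row300 L',g[300,234:272].tolist(),'R',g[300,365:405].tolist()); print('col 310',g[232:272,310].tolist(),g[340:376,310].tolist())
```

```text
frame [[-44.3, -55.7], [-44.3, 55.7], [47.3, 57.8], [46.2, -55.8]] [ 1.225  0.5   32.   ]
base front [[-55.5, -72.7, 4.0], [-55.5, 72.8, 4.0]]
stop far top [[62.8, -68.1, 34.0], [62.8, 70.1, 34.0]] lips outer top [[-51.5, -68.1, 30.0], [-51.5, 68.9, 30.0]]
plane [-4.39100e-01 -2.00000e-03  3.28669e+01]
row300 L [127, 124, 118, 107, 95, 96, 96, 95, 96, 95, 97, 93, 79, 63, 58, 59, 71, 82, 85, 67, 55, 55, 61, 65, 64, 71, 98, 131, 145, 148, 146, 139, 128, 132, 127, 117, 106, 97] R [103, 104, 104, 100, 103, 103, 103, 104, 101, 96, 78, 51, 49, 52, 46, 55, 55, 60, 79, 87, 81, 60, 56, 61, 70, 85, 101, 121, 138, 143, 143, 143, 142, 140, 130, 121, 119, 121, 121, 119]
col 310 [86, 86, 80, 83, 78, 70, 64, 66, 66, 69, 72, 88, 99, 90, 75, 68, 68, 67, 71, 70, 70, 74, 71, 71, 71, 69, 68, 54, 41, 37, 48, 47, 49, 52, 44, 47, 49, 64, 86, 103] [102, 101, 101, 100, 104, 103, 101, 103, 95, 75, 60, 49, 46, 52, 58, 59, 62, 65, 68, 63, 65, 66, 66, 67, 87, 118, 135, 140, 142, 145, 137, 140, 139, 126, 121, 121]
```

Run:
```python
from h import *
c=dict(np.load('w7.npz')); d,e=dirv(YC),dirv(YC+90); Z=cloud(c)
print('zeros',(c['depth'][268:345,268:372]==0).sum()); 
for r in range(264,356,10): print(r,np.median(Z[r,275:365,2]).round(1),'L',np.median(Z[r,262:280,2]).round(1),'R',np.median(Z[r,355:375,2]).round(1))
Q=Z[268:345,268:372].reshape(-1,3); Q=Q[np.abs(Q[:,2]-32)<8]; A=np.c_[(Q-CR)@d,(Q-CR)@e,np.ones(len(Q))]; print(len(Q),'plane',np.linalg.lstsq(A,Q[:,2],rcond=None)[0].round(4))
```

```text
zeros 39
264 32.5 L 32.2 R 32.5
274 32.9 L 33.1 R 32.6
284 33.0 L 33.2 R 32.9
294 32.8 L 33.1 R 33.0
304 33.0 L 33.0 R 32.9
314 32.9 L 33.1 R 32.9
324 32.8 L 32.8 R 32.9
334 32.9 L 32.7 R 32.8
344 33.0 L 32.4 R 32.7
354 32.6 L 32.4 R 32.7
7969 plane [1.80000e-03 4.00000e-04 3.29192e+01]
```

The mirror lies flat at 32–33 mm. The odd slope came from 39 pixels with no depth reading. It is centred to about 1 mm, so I'm handing in.

```bash
python3 -c "
from h import *
print(bot.read_state()['clock'],bot.read_state()['ft_force']); bot.finish_job()"
```

```text
39.8833 [ 0.46853587  0.49478105 -0.0079665 ]
the job is handed in; nothing more can be done
```

The mirror is in the middle of the smaller cradle, and the job is handed in at 39.9 s of the 67 s allowed.

I unhooked the lifter 60 mm square off the rack and laid it flat, blade towards the stand. After letting go I took it again near mid-handle. The blade slid under the middle-sized mirror with no contact force, and I carried the mirror level and set it on the cradle rails. I then drew the blade out and laid the lifter flat at about (335, 150), with the gripper clear of everything.

**Last checks**
- **Centring:** the mirror is within about 1 mm of the seat centre along x and 0.5 mm along y, square to well under 2°, and between the lips.
- **Flatness:** its top is at 32–33 mm with a fitted tilt of about 0.1°, so it lies flat on the rails.
- **Check that disagreed:** a first flatness fit showed a large tilt, but that came from 39 pixels with no depth reading. Row-by-row heights and a refit without them were flat.
- **Carry check:** before lowering, the side and top camera estimates of the mirror differed from the arm's reckoning by 2–7 mm. I moved it forward 1.5 mm, and the close view afterwards confirmed the centring.
- **Crank and sockets:** the motions never went near them, and those in view stood as before, but I did not re-measure them.
- **Picture count:** I viewed 13 pictures, one over the limit of 12.

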